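# Put the media baskets of an overhead aquarium filter back in flow order

### The job

After cleaning, the four media baskets were put back into the aquarium filter box in the wrong order. Rearrange them into flow order, counting from the inlet end (the end with the upright elbow pipe): first the slotted strainer, next the bio-balls, then the ceramic rings, and last, beside the outlet, the solid ceramic block, each fully down in its own bay and let go; the drip tray is there as a free spot to park a basket. Keep the baskets upright so that nothing spills, and set them down rather than dropping them.

Things in the scene. Friction and masses are not known exactly. Their poses are not given: they have to be found in the camera images.
- strainer_basket: loose black basket holding a flat slotted strainer grille: five parallel white bars 6.5 mm wide with dark gaps. 72 x 72 mm, 70 mm high. Grey handle bar along its x axis over the middle, on two end posts: 64 long, 14 wide (y), 12 mm high, its centre 98 mm above the underside, 22 mm free under it. 0.15 to 0.55 kg. Origin: underside centre, z up. All baskets fit any bay, either way round.
- ball_basket: loose black basket holding four large white bio-balls of 33 mm, two by two. 72 x 72 mm, 70 mm high. Grey handle bar along its x axis over the middle, on two end posts: 64 long, 14 wide (y), 12 mm high, its centre 98 mm above the underside, 22 mm free under it. 0.15 to 0.55 kg. Origin: underside centre, z up. All baskets fit any bay, either way round.
- ring_basket: loose black basket holding sixteen small upright white ceramic rings of 16 mm, four by four, with dark holes. 72 x 72 mm, 70 mm high. Grey handle bar along its x axis over the middle, on two end posts: 64 long, 14 wide (y), 12 mm high, its centre 98 mm above the underside, 22 mm free under it. 0.15 to 0.55 kg. Origin: underside centre, z up. All baskets fit any bay, either way round.
- block_basket: loose black basket holding one solid white ceramic block with a plain flat top. 72 x 72 mm, 70 mm high. Grey handle bar along its x axis over the middle, on two end posts: 64 long, 14 wide (y), 12 mm high, its centre 98 mm above the underside, 22 mm free under it. 0.15 to 0.55 kg. Origin: underside centre, z up. All baskets fit any bay, either way round.
- bay_a: first of four equal open bays in the row of the white filter box, from the robot's left; fixed, 96 mm apart. Inside 90 x 90 mm. Origin: underside centre, 10 mm above the desk; floor 4 mm above it, long walls to 72 mm, partitions between bays to 58 mm, 3 mm thick. y: along the row to bay a; x: across, away from the robot.
- bay_b: second of four equal open bays in the row of the white filter box, from the robot's left; fixed, 96 mm apart. Inside 90 x 90 mm. Origin: underside centre, 10 mm above the desk; floor 4 mm above it, long walls to 72 mm, partitions between bays to 58 mm, 3 mm thick. y: along the row to bay a; x: across, away from the robot.
- bay_c: third of four equal open bays in the row of the white filter box, from the robot's left; fixed, 96 mm apart. Inside 90 x 90 mm. Origin: underside centre, 10 mm above the desk; floor 4 mm above it, long walls to 72 mm, partitions between bays to 58 mm, 3 mm thick. y: along the row to bay a; x: across, away from the robot.
- bay_d: last of four equal open bays in the row of the white filter box, from the robot's left; fixed, 96 mm apart. Inside 90 x 90 mm. Origin: underside centre, 10 mm above the desk; floor 4 mm above it, long walls to 72 mm, partitions between bays to 58 mm, 3 mm thick. y: along the row to bay a; x: across, away from the robot.
- inlet: end chamber with an upright white pipe (its axis 18 mm from the chamber centre along x) whose elbow points away from the robot, top 139 mm above the desk; fixed, next to bay a or bay d (83 mm from that bay's centre). The outlet, an equal 70 mm chamber with a low round slotted grey drain cap, is at the row's other end. Origin: underside centre, 10 mm above the desk.
- drip_tray: empty white square tray fixed on the desk between robot and box, left or right: 116 mm, inside 108 mm, rim 16 mm, floor 4 mm above the desk; holds one basket. Origin: underside centre. Bystanders: a 104 mm plate of short black tubes across from it, a 45 mm high black sleeve before the box, a drink can (165 mm high) and a pipe tee beyond the box.
There are look-alikes about, which are no part of the job. Leave any brown look-alike of the strainer_basket alone. What is shaped like the block_basket but orange is not meant.

How it is judged (in metres and radians):
At the end, for the whole second after the job is handed in: From the inlet end to the outlet end the bays hold the strainer, bio-ball, ring and block baskets; each basket stands on its bay's floor (centre within 15 mm of the bay's centre, underside within 6 mm of the floor), upright within 0.08 rad, released and at rest (((horizontal distance between inlet and bay_a below 0.13 m and horizontal distance between strainer_basket and bay_a below 0.015 m and z of strainer_basket in the frame of bay_a between 0 and 0.01 m and horizontal distance between ball_basket and bay_b below 0.015 m and z of ball_basket in the frame of bay_b between 0 and 0.01 m and horizontal distance between ring_basket and bay_c below 0.015 m and z of ring_basket in the frame of bay_c between 0 and 0.01 m and horizontal distance between block_basket and bay_d below 0.015 m and z of block_basket in the frame of bay_d between 0 and 0.01 m) or (horizontal distance between inlet and bay_d below 0.13 m and horizontal distance between strainer_basket and bay_d below 0.015 m and z of strainer_basket in the frame of bay_d between 0 and 0.01 m and horizontal distance between ball_basket and bay_c below 0.015 m and z of ball_basket in the frame of bay_c between 0 and 0.01 m and horizontal distance between ring_basket and bay_b below 0.015 m and z of ring_basket in the frame of bay_b between 0 and 0.01 m and horizontal distance between block_basket and bay_a below 0.015 m and z of block_basket in the frame of bay_a between 0 and 0.01 m)) and angle between each of strainer_basket, ball_basket, ring_basket, block_basket's own z axis and vertical below 0.08 rad and linear speed of each of strainer_basket, ball_basket, ring_basket, block_basket below 0.02 m/s and angular speed of each of strainer_basket, ball_basket, ring_basket, block_basket below 0.2 rad/s); the robot touches nothing.
It fails at once if a basket was tipped by more than 0.5 rad (angle between any of strainer_basket, ball_basket, ring_basket, block_basket's own z axis and vertical above 0.5 rad).
It fails at once if a basket was dropped (over 0.7 m/s while not held, a fall of about 25 mm) ((linear speed of strainer_basket above 0.7 m/s and contact force between the fingers and strainer_basket below 0.1 N) or (linear speed of ball_basket above 0.7 m/s and contact force between the fingers and ball_basket below 0.1 N) or (linear speed of ring_basket above 0.7 m/s and contact force between the fingers and ring_basket below 0.1 N) or (linear speed of block_basket above 0.7 m/s and contact force between the fingers and block_basket below 0.1 N)).
It also fails if it takes over 133 s, if anything falls off the work surface, if the arm or the gripper's body presses on something with over 40 N, if the wrist force passes 120 N, or if a joint passes its speed limit or range.

### The arm

A 6-joint arm with a two-finger parallel gripper is mounted at the origin on the work surface. World frame = base frame: x ahead of the robot, y to its left, z up, the work surface at z = 0. Lengths are in mm, angles in rad, forces in N, time in s.
With the tool pointing down it reaches from about 400 to 925 mm from the base axis. Payload 12.5 kg.
Tool frame: the origin (TCP) lies midway between the tips of the shut fingers; the grasp point (between the pads) lies 19 mm behind it; z points along the fingers, y is the line along which they close (so a half turn about z gives the same grasp; the last joint's range is limited). The gripper opens to 95 mm and grips with 3 to 60 N. Pads are 20 mm wide; open, the fingers measure 119 mm over their backs; the gripper's body (75 mm by 180 mm) begins 59 mm behind the grasp point.
Start: joints at [1.094, 0.491, 1.559, -0, 1.092, -0.106], TCP at [226.46, 582.548, 214.661] pointing down, gripper open.
Joint ranges: [-3.1, 3.1], [-0.84, 2.19], [0.05, 2.79], [-1.13, 4.28], [0.06, 2.93], [-2.69, 2.69]. Speed limits (rad/s): [2.22, 2.22, 2.79, 3.14, 3.14, 3.14].

### API

Orientations are given as [roll, pitch, yaw] about the fixed x, y, z axes, in that order (R = Rz(yaw) Ry(pitch) Rx(roll)).
In Python, from cell import * gives the robot as it stands.
- The arm moves only by the tool servo_tool, never from a script. Its argument "moves" is one flat list of numbers, 5 for each row, row after row: the shift along the world's x, y, z as a fraction of full scale, then the turn about the world's z as a fraction of full scale, then the opening, from 0 (shut) to 1 (fully open). A call has 1 to 12 rows; each row is the pose to reach, as a shift and turn from the pose commanded when the call began, turning the shorter way round; what a row does not reach only later rows make up. Full scale, the value 1, is 400 mm for a shift and 180 degrees for a turn. A row lasts 1/12 s, in which the tool goes at most 41.7 mm and 7.16 degrees, less where a joint would pass 70% of its speed; a pose out of reach is approached as far as the arm can. A call with a number of a shift or a turn outside -1 to 1 is refused whole. A call with a gripper value outside its range is refused whole. The fingers move at their own pace and stop on an object; the grip force is fixed at half the most. Time passes only in rows, so rows that repeat a pose let the fingers close. It gives the time, the measured TCP pose, the force, the opening and the grip force at its end, in the units of the state.
- state(): the state, without advancing time (a new reading comes with each control period).
- read_camera(name): name is "side" or "top" or "wrist"; returns (picture, depth): 400x640x3 uint8, blue, green, red; 400x640 float32, mm along the optical axis (not along the pixel's ray), 0 where there is no reading.
- get_calibration(name): a dict with "K" (3x3 intrinsics, pixels), "R" (3x3) and "t" (3): a world point X has camera coordinates R X + t. Camera axes: x right, y down, z forward; pixel columns grow to the right and rows downward; lengths in mm; the calibration is good to about 2 mm. A picture is of the moment at which its call begins: read the wrist's pose just before it. get_calibration takes no time and is no camera call; for the wrist camera it gives the pose at the moment of the call.
- job_done(): hands the job in; it is judged then, once.
The state is a dict: "t": time; "joints": joint angles; "qvel": joint speeds; "tau": joint torques, N m; "eef_pos": TCP position; "tcp_rot": TCP orientation; "ft_force": force on the tool from outside, world axes, zero at the start; "moment": the same for the moment, N m; "opening": opening from 0.0 (shut) to 1.0 (fully open); "grip_force": force on a finger pad.
Only numpy, scipy, OpenCV 4.12 (cv2) and the standard library are available. Lean on these libraries where they do the work, as an engineer would, in place of code of your own. Each camera call takes 0.05 s, during which the arm holds its last target. There are 200 camera calls.

## Working session

There is one attempt and no reset: what is moved stays moved. The work goes in short steps, Python scripts to look and compute and a tool call to move; the robot and the scene stay as the last step left them, time stands still between calls to the robot, and variables do not carry over. Pictures are saved under pics/ and viewed, at most 14 in all, crops included, and the job is handed in when it is done.

Besides the shell and the picture viewer there is one more tool, called after "Request:" in YAML: its name, and indented under it one key for each argument. servo_tool: Moves the arm, as the interface text tells. Its arguments: {"type":"object","properties":{"moves":{"type":"array"}},"required":["moves"]}

```bash
mkdir -p pics
cat > h.py <<'E'
from cell import *
import numpy as np, cv2
def snap(n,f):
    c=get_calibration(n); p,d=read_camera(n); cv2.imwrite(f'pics/{f}.png',p); np.savez(f'pics/{f}.npz',p=p,d=d,**{k:np.array(c[k]) for k in 'KRt'}); return p,d,c
def load(f): return np.load(f'pics/{f}.npz')
def w(z,u,v,depth=None,r=1):
    if depth is None:
        q=z['d'][v-r:v+r+1,u-r:u+r+1]; depth=np.median(q[q>0])
    c=np.linalg.inv(z['K'])@[u,v,1]*depth
    return z['R'].T@(c-z['t'].ravel())
def onz(z,u,v,h):
    d=z['R'].T@np.linalg.inv(z['K'])@[u,v,1]; o=-z['R'].T@z['t'].ravel()
    return o+d*(h-o[2])/d[2]
E
python3 - <<'E'
from h import *
for n in('top','side'):
    p,d,c=snap(n,n+'0'); print(n,np.array(c['K']).round(1).tolist(),(-np.array(c['R']).T@np.array(c['t']).ravel()).round())
s=state();print(s)
E
```

```text
top [[469.0, 0.0, 319.2], [0.0, 469.0, 193.2], [0.0, 0.0, 1.0]] [ 381.    9. 1149.]
side [[361.6, 0.0, 313.3], [0.0, 361.6, 200.1], [0.0, 0.0, 1.0]] [272. 544. 641.]
{'t': 0.1, 'joints': array([ 1.09437970e+00,  4.91478084e-01,  1.55941474e+00, -8.01368048e-06,
        1.09166129e+00, -1.05597221e-01]), 'qvel': array([ 6.29450878e-05,  1.36010617e-04, -6.10549839e-04,  2.62707243e-04,
       -1.44560731e-04, -2.68304510e-04]), 'tau': array([ 2.12039013e-03, -6.13626766e+01, -2.58600533e+01,  6.93656341e-02,
        4.71144961e-02, -6.89373542e-05]), 'eef_pos': array([226.3655497 , 582.33260703, 214.12430959]), 'tcp_rot': array([-3.14063580e+00, -9.42708998e-05,  2.77077690e+00]), 'ft_force': array([ 0.61028765,  0.1883216 , -0.23113793]), 'moment': array([ 0.03415038, -0.0434371 , -0.0133149 ]), 'grip_force': 0.0, 'opening': 0.9998064794063009}
```

View pics/top0.png

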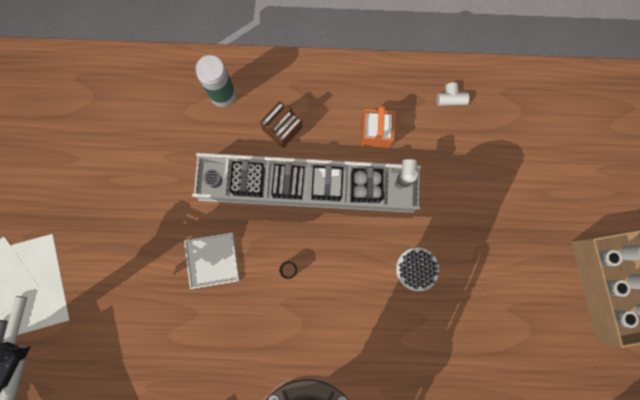

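View pics/side0.png

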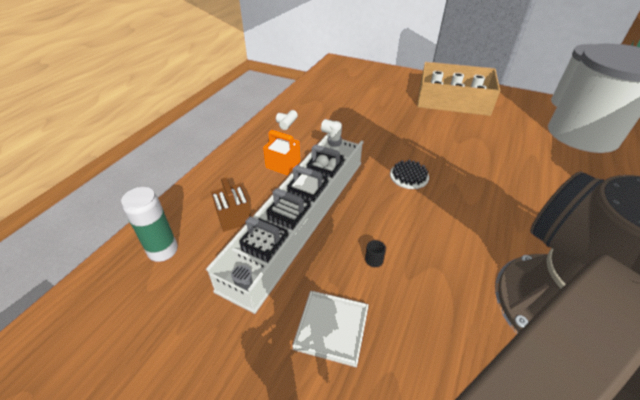

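The inlet is at the right end, by bay d. From a to d the bays hold ring, strainer, block and ball, so this is a 4-cycle that can be solved with the tray. I'll look closer with enlarged crops.

Run:
```python
from h import *
p=load('top0')['p']; cv2.imwrite('pics/topc.png',cv2.resize(p[145:220,190:425],None,fx=3.4,fy=3.4,interpolation=cv2.INTER_CUBIC))
p=load('side0')['p']; cv2.imwrite('pics/sidec.png',cv2.resize(p[115:315,200:375],None,fx=3,fy=3,interpolation=cv2.INTER_CUBIC))
```

```text
(no output)
```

View pics/topc.png

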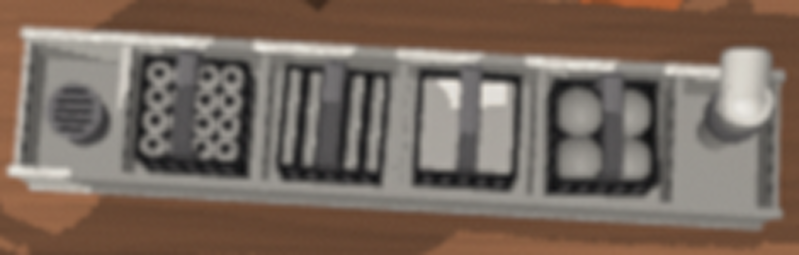

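View pics/sidec.png

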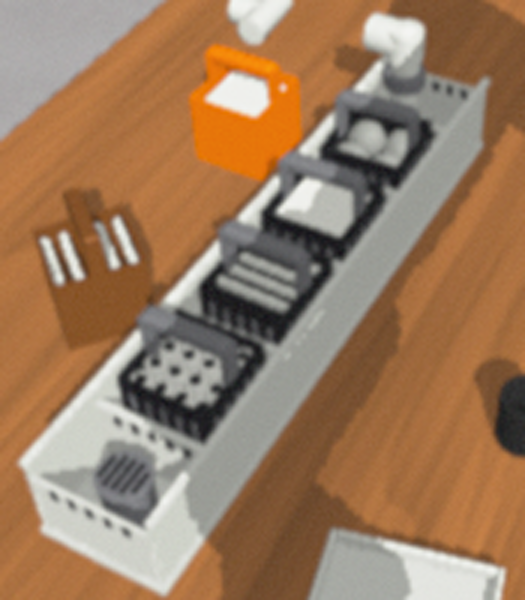

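```bash
cat > cloud.py <<'E'
from h import *
def cloud(f):
    z=load(f); d=z['d']; v,u=np.indices(d.shape); m=d>0
    c=np.linalg.inv(z['K'])@np.stack([u[m],v[m],np.ones(m.sum())])*d[m]
    return (z['R'].T@(c-z['t'].reshape(3,1))).T, u[m],v[m]
E
python3 - <<'E'
from cloud import *
z=load('top0')
for n,(u,v) in dict(corTL=(198,155),corBL=(194,197),corTR=(419,164),corBR=(417,208)).items(): print(n,onz(z,u,v,82).round(1))
for f in('top0','side0'):
    P,u,v=cloud(f); 
    box=(P[:,0]>380)&(P[:,0]<530)&(P[:,1]<320)&(P[:,1]>-260)
    R=P[box&(P[:,2]>76)&(P[:,2]<86)]
    print(f,'desk',np.median(P[(P[:,2]<15)&(P[:,2]>-15)&(P[:,0]>250)&(P[:,0]<380)&(abs(P[:,1])<60),2]),'rim',len(R),cv2.minAreaRect(R[:,:2].astype(np.float32)))
    H=(box&(P[:,2]>106)&(P[:,2]<130)); q=P[H]
    im=np.zeros((400,640),np.uint8); im[v[H],u[H]]=255
    n,l,_,_=cv2.connectedComponentsWithStats(im)
    for i in range(1,n):
        s=P[H][l[v[H],u[H]]==i]
        if len(s)>15: 
            r=cv2.minAreaRect(s[:,:2].astype(np.float32)); print(len(s),'med z',np.percentile(s[:,2],[50,95]).round(1),'rect',np.round(r[0],1),np.round(r[1],1),round(r[2],1))
    T=P[(P[:,0]>180)&(P[:,0]<360)&(P[:,1]>140)&(P[:,1]<330)&(P[:,2]>10)&(P[:,2]<25)]
    print('tray',len(T),cv2.minAreaRect(T[:,:2].astype(np.float32)),T[:,2].max())
E
```

```text
corTL [629.9 271.3  82. ]
corBL [531.3 273.9  82. ]
corTR [ 624.5 -243.7   82. ]
corBR [ 520.7 -238.3   82. ]
top0 desk -1.6963275857544695 rim 365 ((527.4871826171875, -36.123931884765625), (414.6990661621094, 6.772960662841797), 88.45618438720703)
tray 119 ((341.4785461425781, 233.4942626953125), (34.806392669677734, 119.65857696533203), 0.2622377574443817) 20.63565948242716
side0 desk -1.841631143562665 rim 225 ((527.9469604492188, -54.82061767578125), (379.96258544921875, 6.839142322540283), 88.62088775634766)
tray 213 ((351.86395263671875, 233.7666473388672), (36.810699462890625, 117.52719116210938), 10.242293357849121) 17.36345513463355
```

Run:
```python
from cloud import *
z=load('top0')
for f in('top0','side0'):
    P,u,v=cloud(f); 
    box=(P[:,0]>505)&(P[:,0]<645)&(P[:,1]<290)&(P[:,1]>-260)
    R=P[box&(P[:,2]>77)&(P[:,2]<86)]
    print(f,'rim',len(R),cv2.minAreaRect(R[:,:2].astype(np.float32)))
    H=(box&(P[:,2]>106)&(P[:,2]<130))
    im=np.zeros((400,640),np.uint8); im[v[H],u[H]]=255
    n,l,_,_=cv2.connectedComponentsWithStats(im)
    for i in range(1,n):
        s=P[H][l[v[H],u[H]]==i]
        if len(s)>15: 
            r=cv2.minAreaRect(s[:,:2].astype(np.float32)); print(len(s),'z',np.percentile(s[:,2],[50,95]).round(1),'rect',np.round(r[0],1),np.round(r[1],1),round(r[2],1),'uv',u[H][l[v[H],u[H]]==i].mean())
    T=P[(P[:,0]>220)&(P[:,0]<480)&(P[:,1]>140)&(P[:,1]<330)&(P[:,2]>11)&(P[:,2]<25)]
    print('tray',len(T),cv2.minAreaRect(T[:,:2].astype(np.float32)),np.percentile(T[:,2],95))
```

```text
top0 rim 1892 ((577.0532836914062, 15.159088134765625), (521.8538208007812, 103.18217468261719), 88.4658432006836)
207 z [115.3 118.9] rect [581.8 157.9] [14.6 70.8] 87.8 uv 244.231884057971
70 z [121.3 129.2] rect [ 595.5 -200.4] [53.4 17.5] 21.9 uv 403.9142857142857
197 z [115.8 119. ] rect [577.7  61.3] [14.3 70.4] 87.4 uv 287.1522842639594
190 z [115.8 118.9] rect [577.  -30.4] [69.9 13.7] 0.7 uv 327.9736842105263
217 z [115.3 118.9] rect [ 575.4 -125.1] [70.3 14.4] 0.2 uv 370.0
tray 313 ((389.97265625, 239.784912109375), (115.87527465820312, 117.15953826904297), 10.826537132263184) 17.908028550436338
side0 rim 1853 ((578.3263549804688, 16.6337890625), (525.41162109375, 103.8205337524414), 88.5273666381836)
146 z [119.8 128.8] rect [ 596.5 -199. ] [53.  19.5] 21.3 uv 331.44520547945206
164 z [114.3 117.3] rect [ 576.7 -122.7] [70.2 15.2] 0.0 uv 325.4329268292683
192 z [114.6 116.9] rect [578.8 -27.8] [15.5 70.4] 87.2 uv 307.5364583333333
216 z [114.8 117.3] rect [579.5  63. ] [16.2 70.9] 87.0 uv 288.02777777777777
258 z [115.2 117.4] rect [582.6 159.8] [14.7 70.2] 87.7 uv 262.51162790697674
tray 573 ((391.1922912597656, 241.4788360595703), (116.07937622070312, 117.34156799316406), 11.141291618347168) 16.02797319927089
```

Request:
servo_tool:
  moves: [0.88,-0.9,0.25,0.11,0.5,0.88,-0.9,0.25,0.11,0.5,0.88,-0.9,0.25,0.11,0.5,0.88,-0.9,0.25,0.11,0.5,0.88,-0.9,0.25,0.11,0.5,0.88,-0.9,0.25,0.11,0.5,0.88,-0.9,0.25,0.11,0.5,0.88,-0.9,0.25,0.11,0.5,0.88,-0.9,0.25,0.11,0.5,0.88,-0.9,0.25,0.11,0.5,0.88,-0.9,0.25,0.11,0.5,0.88,-0.9,0.25,0.11,0.5]

```text
t: 1.1
eef_pos: [568.3, 232.2, 311.7]
tcp_rot: [-3.142, -0.0, 3.116]
ft_force: [-0.5, 1.1, 0.2]
opening: 0.5
grip_force: 0.0
```

Request:
servo_tool:
  moves: [0,-0.32,0.1,0,0.5,0,-0.32,0.1,0,0.5,0,-0.32,0.1,0,0.5,0,-0.32,0.1,0,0.5,0,-0.32,0.1,0,0.5,0,-0.32,0.1,0,0.5]

```text
t: 1.6
eef_pos: [567.2, 106.1, 351.2]
tcp_rot: [3.141, -0.0, 3.115]
ft_force: [-0.3, 1.9, -0.2]
opening: 0.502
grip_force: 0.0
```

Run:
```python
from h import *
snap('wrist','w1'); s=state(); print(s['eef_pos'],s['tcp_rot'],s['joints'])
```

```text
[567.0846858  106.83126138 350.88018375] [ 3.14124383e+00 -8.98748323e-04  3.11650838e+00] [ 7.15494026e-02  3.15096137e-01  1.47598161e+00  4.44571882e-04
  1.35137583e+00 -1.47425945e+00]
```

View pics/w1.png

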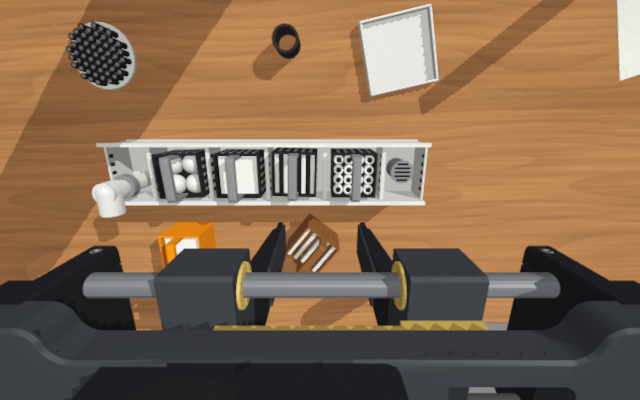

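The wrist view shows the whole box: pipe at left (112,195), drain cap at right (401,170), handles near (167,178), (234,177), (293,176) and (355,176), and the tray at (399,50). I'll refine the positions from it.

Run:
```python
from cloud import *
P,u,v=cloud('w1')
box=(P[:,0]>510)&(P[:,0]<645)&(P[:,1]<300)&(P[:,1]>-280)
R=P[box&(P[:,2]>75)&(P[:,2]<86)&((P[:,0]<535)|(P[:,0]>618))]
r=cv2.minAreaRect(R[:,:2].astype(np.float32)); print('rim',len(R),r,np.median(R[:,2]))
H=(box&(P[:,2]>106)&(P[:,2]<122))
im=np.zeros((400,640),np.uint8); im[v[H],u[H]]=255
n,l,_,_=cv2.connectedComponentsWithStats(im)
for i in range(1,n):
    s=P[H][l[v[H],u[H]]==i]
    if len(s)>60:
        s=s[s[:,2]>np.percentile(s[:,2],95)-4]; r=cv2.minAreaRect(s[:,:2].astype(np.float32)); print(len(s),'z',np.percentile(s[:,2],[50,95]).round(1),'rect',np.round(r[0],1),np.round(r[1],1),round(r[2],1))
T=P[(P[:,0]>220)&(P[:,0]<480)&(P[:,1]>140)&(P[:,1]<330)&(P[:,2]>11)&(P[:,2]<25)]
print('tray',cv2.minAreaRect(T[:,:2].astype(np.float32)),np.percentile(T[:,2],95))
# box frame profile: partitions / end walls
a=np.radians(-1.5); e=np.array([-np.sin(a),np.cos(a)]); ex=np.array([np.cos(a),np.sin(a)])
s=(P[:,:2]-[577.7,16])@e; x=(P[:,:2]-[577.7,16])@ex
for nm,m in (('part',(abs(P[:,2]-67)<4)&(abs(x)<44)&(abs(abs(x)-40)<4)),('end',(abs(P[:,2]-80)<5)&(abs(x)<40)&(abs(s)>230)),):
    h,b=np.histogram(s[m],np.arange(-280,281,3)); print(nm,[(int(b[i]),int(h[i])) for i in range(len(h)) if h[i]>3])
m=abs(P[:,2]-80)<5; h,b=np.histogram(x[m&(abs(s)<200)],np.arange(-70,70,2)); print([(int(b[i]),int(h[i])) for i in range(len(h)) if h[i]>8])
```

```text
rim 2433 ((576.9251098632812, 16.93267822265625), (523.7179565429688, 100.94446563720703), 88.49374389648438) 81.44361677132179
372 z [117.3 118.7] rect [576.3  62.8] [12.3 65.7] 87.1
390 z [117.3 118.7] rect [ 574.8 -123.3] [69.1 14.4] 0.5
378 z [117.3 118.7] rect [575.9 -28.7] [14.2 64.1] 87.2
383 z [117.1 118.6] rect [581.9 159.1] [14. 66.] 88.0
77 z [119.6 121.8] rect [ 595.6 -197.3] [51.6 10.9] 15.3
tray ((389.18609619140625, 241.16952514648438), (116.17838287353516, 116.71566772460938), 10.892560958862305) 16.855173737865055
part [(-262, 11), (-259, 10), (-211, 4), (-196, 10), (-193, 17), (-190, 23), (-124, 4), (-100, 8), (-97, 19), (-94, 19), (-46, 4), (-31, 4), (-28, 4), (-4, 7), (-1, 19), (2, 15), (11, 5), (17, 4), (20, 4), (26, 5), (29, 5), (59, 5), (62, 4), (74, 5), (92, 6), (95, 14), (98, 10), (101, 4), (116, 4), (122, 4), (125, 4), (173, 4), (188, 16), (191, 16), (194, 14), (245, 4), (257, 10), (260, 19)]
end []
[(-52, 256), (-50, 340), (-48, 426), (-40, 11), (-38, 53), (-36, 275), (-34, 94), (-32, 60), (-30, 79), (-28, 66), (-26, 67), (-24, 72), (-22, 89), (-20, 75), (-18, 48), (-16, 60), (-14, 108), (-12, 79), (-10, 67), (-8, 60), (-6, 65), (-4, 91), (-2, 41), (0, 50), (2, 51), (4, 66), (6, 100), (8, 64), (10, 67), (12, 64), (14, 66), (16, 63), (18, 74), (20, 65), (22, 62), (24, 67), (26, 79), (28, 71), (30, 103), (32, 148), (34, 134), (36, 54), (42, 230), (44, 321), (46, 246), (48, 241)]
```

Request:
servo_tool:
  moves: [0.037,0.131,-0.2,0,0.5,0.037,0.131,-0.3,0,0.5,0.037,0.131,-0.4,0,0.5,0.037,0.131,-0.5,0,0.5,0.037,0.131,-0.5,0,0.5,0.037,0.131,-0.5,0,0.5,0.037,0.131,-0.5,0,0.5,0.037,0.131,-0.5,0,0.5]

```text
t: 2.32
eef_pos: [582.7, 159.3, 153.0]
tcp_rot: [3.141, 0.001, 3.118]
ft_force: [0.9, 0.0, -0.5]
opening: 0.505
grip_force: 0.0
```

Request:
servo_tool:
  moves: [0,0,-0.05,0,0.5,0,0,-0.1,0,0.5,0,0,-0.148,0,0.5,0,0,-0.148,0,0.5,0,0,-0.148,0,0.5,0,0,-0.148,0,0.5,0,0,-0.148,0,0,0,0,-0.148,0,0,0,0,-0.148,0,0,0,0,-0.148,0,0,0,0,-0.148,0,0,0,0,-0.148,0,0]

```text
t: 3.32
eef_pos: [582.1, 158.4, 92.4]
tcp_rot: [3.142, 0.0, 3.116]
ft_force: [1.1, 1.3, 0.8]
opening: 0.144
grip_force: 30.0
```

Request:
servo_tool:
  moves: [0,0,0.03,0,0,0,0,0.07,0,0,0,0,0.12,0,0,0,0,0.18,0,0,0,0,0.24,0,0,0,0,0.3,0,0,0,0,0.3,0,0,0,0,0.3,0,0]

```text
t: 3.98
eef_pos: [582.1, 158.4, 213.3]
tcp_rot: [3.141, 0.002, 3.116]
ft_force: [0.1, -0.1, -4.1]
opening: 0.146
grip_force: 30.0
```

Request:
servo_tool:
  moves: [-0.03,0.013,0,0,0,-0.08,0.034,0,0,0,-0.14,0.06,0,0,0,-0.2,0.086,0,0,0,-0.26,0.112,0,0,0,-0.32,0.138,0,0,0,-0.38,0.164,0,0,0,-0.43,0.185,0,0,0,-0.465,0.2,0,0,0,-0.481,0.206,0,0,0,-0.481,0.206,0,0,0,-0.481,0.206,0,0,0]

```text
t: 4.98
eef_pos: [390.2, 240.8, 212.1]
tcp_rot: [-3.142, 0.0, 3.117]
ft_force: [0.4, -0.0, -3.0]
opening: 0.143
grip_force: 30.0
```

Request:
servo_tool:
  moves: [0,0,-0.04,0,0,0,0,-0.1,0,0,0,0,-0.16,0,0,0,0,-0.22,0,0,0,0,-0.26,0,0,0,0,-0.29,0,0,0,0,-0.305,0,0,0,0,-0.31,0,0,0,0,-0.315,0,0,0,0,-0.32,0,0,0,0,-0.325,0,0,0,0,-0.325,0,0]

```text
t: 5.98
eef_pos: [389.9, 240.8, 82.5]
tcp_rot: [3.141, 0.001, 3.116]
ft_force: [0.0, -0.4, -4.0]
opening: 0.145
grip_force: 30.0
```

Request:
servo_tool:
  moves: [0,0,-0.0025,0,0,0,0,-0.005,0,0,0,0,-0.0075,0,0,0,0,-0.0075,0,0]

```text
t: 6.32
eef_pos: [390.5, 240.9, 81.6]
tcp_rot: [3.14, 0.003, 3.117]
ft_force: [-5.2, -7.0, 30.2]
opening: 0.141
grip_force: 30.0
```

Request:
servo_tool:
  moves: [0,0,0.005,0,0,0,0,0.005,0,0,0,0,0.005,0,0.3,0,0,0.005,0,0.5,0,0,0.005,0,0.5,0,0,0.005,0,0.5,0,0,0.005,0,0.5,0,0,0.08,0,0.5,0,0,0.18,0,0.5,0,0,0.28,0,0.5,0,0,0.38,0,0.5,0,0,0.4,0,0.5]

```text
t: 7.32
eef_pos: [391.1, 241.5, 244.8]
tcp_rot: [3.138, 0.007, 3.117]
ft_force: [1.0, -0.6, 0.1]
opening: 0.501
grip_force: 0.0
```

Request:
servo_tool:
  moves: [0.465,-0.674,0,0,0.5,0.465,-0.674,0,0,0.5,0.465,-0.674,0,0,0.5,0.465,-0.674,0,0,0.5,0.465,-0.674,0,0,0.5,0.465,-0.674,0,0,0.5,0.465,-0.674,0,0,0.5,0.465,-0.674,0,0,0.5,0.465,-0.674,-0.1,0,0.5,0.465,-0.674,-0.2,0,0.5,0.465,-0.674,-0.23,0,0.5,0.465,-0.674,-0.23,0,0.5]

```text
t: 8.32
eef_pos: [574.0, -28.9, 143.4]
tcp_rot: [3.141, -0.007, 3.116]
ft_force: [-0.2, -0.1, -0.3]
opening: 0.501
grip_force: 0.0
```

Run:
```python
from h import *
snap('top','top1'); s=state(); print(s['eef_pos'],s['tcp_rot'])
```

```text
[575.1010765  -28.81263956 145.73653791] [ 3.1410384  -0.00325987  3.11620357]
```

View pics/top1.png

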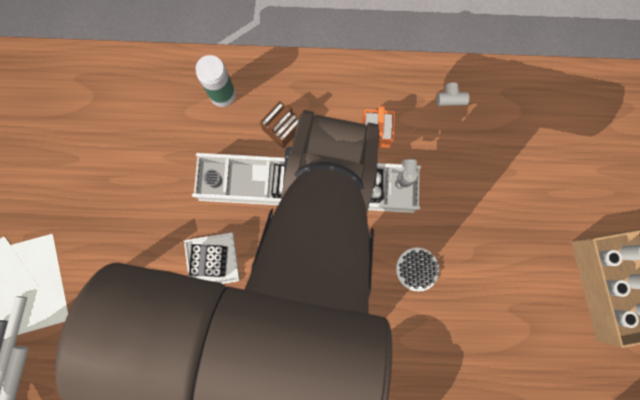

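The ring basket stands in the tray at (208,260) and bay a is empty. Next I grip the block.

Request:
servo_tool:
  moves: [0,0,-0.05,0,0.5,0,0,-0.1,0,0.5,0,0,-0.14,0,0.5,0,0,-0.14,0,0.5,0,0,-0.14,0,0.5,0,0,-0.14,0,0.5,0,0,-0.14,0,0,0,0,-0.14,0,0,0,0,-0.14,0,0,0,0,-0.14,0,0,0,0,-0.14,0,0,0,0,-0.14,0,0]

```text
t: 9.37
eef_pos: [575.7, -28.9, 91.4]
tcp_rot: [-3.141, 0.0, 3.116]
ft_force: [0.2, 0.5, -4.4]
opening: 0.142
grip_force: 30.0
```

Request:
servo_tool:
  moves: [0,0,0.03,0,0,0,0,0.07,0,0,0,0,0.12,0,0,0,0,0.18,0,0,0,0,0.24,0,0,0,0,0.3,0,0,0,0,0.33,0,0,0,0,0.33,0,0,0,0,0.33,0,0]

```text
t: 10.12
eef_pos: [575.3, -28.7, 222.8]
tcp_rot: [3.141, -0.0, 3.116]
ft_force: [-1.0, -0.2, -6.0]
opening: 0.143
grip_force: 30.0
```

Request:
servo_tool:
  moves: [0,0.03,0,0,0,0.003,0.08,0,0,0,0.004,0.14,0,0,0,0.006,0.2,0,0,0,0.008,0.26,0,0,0,0.01,0.32,0,0,0,0.011,0.38,0,0,0,0.012,0.43,0,0,0,0.0125,0.46,0,0,0,0.0125,0.473,0,0,0,0.0125,0.473,0,0,0,0.0125,0.473,0,0,0]

```text
t: 11.12
eef_pos: [580.5, 159.9, 222.7]
tcp_rot: [-3.141, -0.001, 3.117]
ft_force: [0.1, -0.1, -5.3]
opening: 0.147
grip_force: 30.0
```

Request:
servo_tool:
  moves: [0,0.001,-0.04,0,0,0,0.001,-0.1,0,0,0,0.001,-0.15,0,0,0,0.001,-0.2,0,0,0,0.001,-0.25,0,0,0,0.001,-0.28,0,0,0,0.001,-0.3,0,0,0,0.001,-0.31,0,0,0,0.001,-0.315,0,0,0,0.001,-0.32,0,0,0,0.001,-0.325,0,0,0,0.001,-0.325,0,0]

```text
t: 12.12
eef_pos: [580.8, 160.8, 93.6]
tcp_rot: [3.141, 0.001, 3.116]
ft_force: [-0.2, 0.2, -4.7]
opening: 0.145
grip_force: 30.0
```

Request:
servo_tool:
  moves: [0,0,-0.001,0,0,0,0,-0.002,0,0,0,0,-0.002,0,0]

```text
t: 12.37
eef_pos: [580.7, 160.9, 92.7]
tcp_rot: [3.141, 0.0, 3.117]
ft_force: [1.0, -0.6, -4.5]
opening: 0.143
grip_force: 30.0
```

Nearly down. About 1 mm more, then open, and raise.

Request:
servo_tool:
  moves: [0,0,-0.002,0,0,0,0,-0.003,0,0,0,0,-0.003,0,0,0,0,-0.003,0,0.2,0,0,-0.003,0,0.4,0,0,-0.003,0,0.5,0,0,-0.003,0,0.5,0,0,-0.003,0,0.5,0,0,0.05,0,0.5,0,0,0.1,0,0.5,0,0,0.16,0,0.5,0,0,0.16,0,0.5]

```text
t: 13.37
eef_pos: [582.3, 161.1, 160.7]
tcp_rot: [3.14, 0.006, 3.116]
ft_force: [-0.1, 0.2, 0.5]
opening: 0.501
grip_force: 0.0
```

Request:
servo_tool:
  moves: [-0.014,-0.711,0.02,0,0.5,-0.014,-0.711,0.02,0,0.5,-0.014,-0.711,0.02,0,0.5,-0.014,-0.711,0.02,0,0.5,-0.014,-0.711,0.02,0,0.5,-0.014,-0.711,0.02,0,0.5,-0.014,-0.711,0.02,0,0.5,-0.014,-0.711,0,0,0.5,-0.014,-0.711,0,0,0.5,-0.014,-0.711,0,0,0.5,-0.014,-0.711,0,0,0.5,-0.014,-0.711,0,0,0.5]

```text
t: 14.37
eef_pos: [575.2, -122.4, 156.7]
tcp_rot: [3.141, 0.0, 3.118]
ft_force: [1.0, 0.6, 0.2]
opening: 0.501
grip_force: 0.0
```

Request:
servo_tool:
  moves: [0,0,-0.05,0,0.5,0,0,-0.1,0,0.5,0,0,-0.15,0,0.5,0,0,-0.158,0,0.5,0,0,-0.158,0,0.5,0,0,-0.158,0,0.5,0,0,-0.158,0,0,0,0,-0.158,0,0,0,0,-0.158,0,0,0,0,-0.158,0,0,0,0,-0.158,0,0,0,0,-0.158,0,0]

```text
t: 15.37
eef_pos: [575.1, -123.7, 93.5]
tcp_rot: [-3.141, 0.0, 3.116]
ft_force: [-0.0, 0.1, -2.0]
opening: 0.147
grip_force: 29.9
```

Request:
servo_tool:
  moves: [0,0,0.03,0,0,0,0,0.07,0,0,0,0,0.12,0,0,0,0,0.18,0,0,0,0,0.24,0,0,0,0,0.3,0,0,0,0,0.33,0,0,0,0,0.33,0,0,0,0,0.33,0,0]

```text
t: 16.12
eef_pos: [574.9, -123.6, 225.1]
tcp_rot: [3.142, 0.0, 3.116]
ft_force: [0.1, -0.2, -3.2]
opening: 0.146
grip_force: 29.9
```

Request:
servo_tool:
  moves: [0,0.03,0,0,0,0.001,0.07,0,0,0,0.001,0.12,0,0,0,0.002,0.17,0,0,0,0.002,0.21,0,0,0,0.002,0.231,0,0,0,0.002,0.231,0,0,0,0.002,0.231,0,0,0,0.002,0.231,0,0,0]

```text
t: 16.87
eef_pos: [575.8, -31.7, 224.8]
tcp_rot: [-3.142, -0.001, 3.116]
ft_force: [0.2, -0.2, -2.8]
opening: 0.144
grip_force: 29.9
```

Request:
servo_tool:
  moves: [0,0,-0.04,0,0,0,0,-0.1,0,0,0,0,-0.15,0,0,0,0,-0.2,0,0,0,0,-0.25,0,0,0,0,-0.28,0,0,0,0,-0.3,0,0,0,0,-0.31,0,0,0,0,-0.317,0,0,0,0,-0.322,0,0,0,0,-0.326,0,0,0,0,-0.326,0,0]

```text
t: 17.87
eef_pos: [576.0, -31.3, 95.2]
tcp_rot: [3.142, 0.001, 3.116]
ft_force: [-0.5, 0.2, -2.7]
opening: 0.145
grip_force: 29.9
```

Request:
servo_tool:
  moves: [0,0,-0.002,0,0,0,0,-0.004,0,0,0,0,-0.005,0,0,0,0,-0.005,0,0,0,0,-0.005,0,0.2,0,0,-0.005,0,0.4,0,0,-0.005,0,0.5,0,0,-0.005,0,0.5,0,0,-0.005,0,0.5,0,0,0.05,0,0.5,0,0,0.15,0,0.5,0,0,0.15,0,0.5]

```text
t: 18.87
eef_pos: [578.2, -31.5, 160.5]
tcp_rot: [-3.141, 0.008, 3.117]
ft_force: [0.6, -0.1, -0.2]
opening: 0.497
grip_force: 0.0
```

Request:
servo_tool:
  moves: [0.002,0.235,0,0,0.5,0.002,0.235,0,0,0.5,0.002,0.235,0,0,0.5,0.002,0.235,0,0,0.5,0.002,0.235,0,0,0.5,0.002,0.235,0,0,0.5]

```text
t: 19.37
eef_pos: [576.7, 62.0, 154.8]
tcp_rot: [-3.141, -0.0, 3.116]
ft_force: [0.7, -0.1, -0.1]
opening: 0.502
grip_force: 0.0
```

Request:
servo_tool:
  moves: [0,0,-0.05,0,0.5,0,0,-0.1,0,0.5,0,0,-0.15,0,0.5,0,0,-0.15,0,0.5,0,0,-0.15,0,0.5,0,0,-0.15,0,0.5,0,0,-0.15,0,0,0,0,-0.15,0,0,0,0,-0.15,0,0,0,0,-0.15,0,0,0,0,-0.15,0,0,0,0,-0.15,0,0]

```text
t: 20.37
eef_pos: [576.7, 62.8, 95.0]
tcp_rot: [3.142, 0.0, 3.117]
ft_force: [0.9, 0.8, -3.9]
opening: 0.141
grip_force: 30.0
```

Request:
servo_tool:
  moves: [0,0,0.03,0,0,0,0,0.07,0,0,0,0,0.12,0,0,0,0,0.18,0,0,0,0,0.24,0,0,0,0,0.3,0,0,0,0,0.33,0,0,0,0,0.33,0,0,0,0,0.33,0,0]

```text
t: 21.12
eef_pos: [576.5, 62.8, 226.7]
tcp_rot: [3.141, 0.0, 3.116]
ft_force: [-0.3, -0.1, -2.3]
opening: 0.147
grip_force: 30.0
```

Request:
servo_tool:
  moves: [0,-0.03,0,0,0,-0.002,-0.08,0,0,0,-0.003,-0.14,0,0,0,-0.004,-0.2,0,0,0,-0.005,-0.26,0,0,0,-0.006,-0.32,0,0,0,-0.008,-0.38,0,0,0,-0.009,-0.43,0,0,0,-0.009,-0.46,0,0,0,-0.009,-0.475,0,0,0,-0.009,-0.475,0,0,0,-0.009,-0.475,0,0,0]

```text
t: 22.12
eef_pos: [572.9, -126.8, 226.4]
tcp_rot: [3.141, -0.001, 3.116]
ft_force: [0.8, 0.3, -2.6]
opening: 0.141
grip_force: 30.0
```

Request:
servo_tool:
  moves: [0,0,-0.04,0,0,0,0,-0.1,0,0,0,0,-0.15,0,0,0,0,-0.2,0,0,0,0,-0.25,0,0,0,0,-0.28,0,0,0,0,-0.3,0,0,0,0,-0.31,0,0,0,0,-0.317,0,0,0,0,-0.322,0,0,0,0,-0.326,0,0,0,0,-0.326,0,0]

```text
t: 23.12
eef_pos: [573.2, -127.2, 96.8]
tcp_rot: [-3.142, 0.001, 3.116]
ft_force: [-0.1, 0.1, -2.1]
opening: 0.147
grip_force: 30.0
```

Request:
servo_tool:
  moves: [0,0,-0.002,0,0,0,0,-0.004,0,0,0,0,-0.005,0,0,0,0,-0.005,0,0,0,0,-0.005,0,0.2,0,0,-0.005,0,0.4,0,0,-0.005,0,0.5,0,0,-0.005,0,0.5,0,0,-0.005,0,0.5,0,0,0.05,0,0.5,0,0,0.15,0,0.5,0,0,0.25,0,0.5]

```text
t: 24.12
eef_pos: [572.4, -127.0, 196.8]
tcp_rot: [3.141, -0.003, 3.116]
ft_force: [0.7, 0.0, 0.1]
opening: 0.497
grip_force: 0.0
```

Request:
servo_tool:
  moves: [-0.457,0.92,0,0,0.5,-0.457,0.92,0,0,0.5,-0.457,0.92,0,0,0.5,-0.457,0.92,0,0,0.5,-0.457,0.92,0,0,0.5,-0.457,0.92,0,0,0.5,-0.457,0.92,0,0,0.5,-0.457,0.92,0,0,0.5,-0.457,0.92,0,0,0.5,-0.457,0.92,0,0,0.5,-0.457,0.92,0,0,0.5,-0.457,0.92,0,0,0.5]

```text
t: 25.12
eef_pos: [389.4, 242.1, 196.6]
tcp_rot: [3.141, 0.0, 3.12]
ft_force: [0.3, -0.4, 0.4]
opening: 0.504
grip_force: 0.0
```

Run:
```python
from cloud import *
snap('wrist','w2'); s=state(); print(s['eef_pos'],s['tcp_rot'])
P,u,v=cloud('w2')
H=(P[:,0]>300)&(P[:,0]<470)&(abs(P[:,1]-240)<60)&(P[:,2]>100)&(P[:,2]<112)
im=np.zeros((400,640),np.uint8); im[v[H],u[H]]=255
n,l,_,_=cv2.connectedComponentsWithStats(im)
for i in range(1,n):
    s=P[H][l[v[H],u[H]]==i]
    if len(s)>60: print(len(s),np.median(s[:,2]),cv2.minAreaRect(s[:,:2].astype(np.float32)))
```

```text
[390.10107598 241.08415473 196.52945575] [-3.14157179e+00  2.27266483e-04  3.11837586e+00]
950 107.21773484278597 ((388.80572509765625, 242.125244140625), (13.263516426086426, 70.3736801147461), 88.37248992919922)
```

View pics/w2.png

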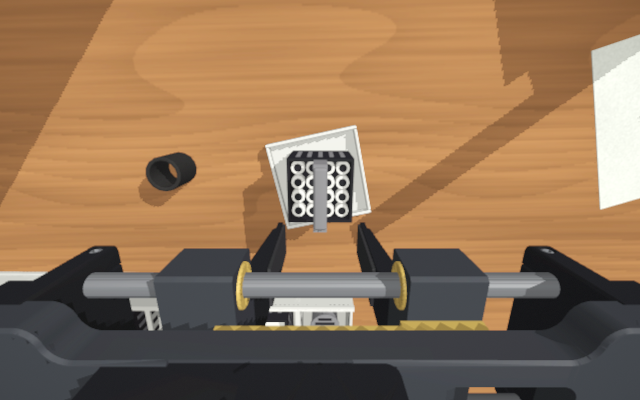

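The ring basket stands upright in the tray, its handle at (320,195), between the fingers. I'll pick it up.

Request:
servo_tool:
  moves: [0,0,-0.07,0,0.5,0,0,-0.14,0,0.5,0,0,-0.2,0,0.5,0,0,-0.25,0,0.5,0,0,-0.284,0,0.5,0,0,-0.284,0,0.5,0,0,-0.284,0,0.5,0,0,-0.284,0,0,0,0,-0.284,0,0,0,0,-0.284,0,0,0,0,-0.284,0,0,0,0,-0.284,0,0]

```text
t: 26.17
eef_pos: [390.4, 240.9, 83.3]
tcp_rot: [3.141, 0.001, 3.116]
ft_force: [-1.3, 0.0, 0.2]
opening: 0.207
grip_force: 0.0
```

Request:
servo_tool:
  moves: [0,0,0.03,0,0,0,0,0.07,0,0,0,0,0.12,0,0,0,0,0.18,0,0,0,0,0.24,0,0,0,0,0.3,0,0,0,0,0.35,0,0,0,0,0.36,0,0,0,0,0.36,0,0,0,0,0.36,0,0]

```text
t: 27.0
eef_pos: [389.8, 240.6, 225.9]
tcp_rot: [-3.141, -0.001, 3.116]
ft_force: [0.4, 0.0, -3.1]
opening: 0.148
grip_force: 30.0
```

Request:
servo_tool:
  moves: [0.03,-0.028,0,0,0,0.08,-0.075,0,0,0,0.13,-0.121,0,0,0,0.18,-0.168,0,0,0,0.24,-0.224,0,0,0,0.3,-0.28,0,0,0,0.36,-0.336,0,0,0,0.41,-0.383,0,0,0,0.45,-0.42,0,0,0,0.47,-0.44,0,0,0,0.47,-0.44,0,0,0,0.47,-0.44,0,0,0]

```text
t: 28.0
eef_pos: [577.5, 64.9, 225.4]
tcp_rot: [3.141, -0.003, 3.116]
ft_force: [-0.2, 0.5, -3.5]
opening: 0.141
grip_force: 30.0
```

Request:
servo_tool:
  moves: [0,0,-0.04,0,0,0,0,-0.1,0,0,0,0,-0.15,0,0,0,0,-0.2,0,0,0,0,-0.24,0,0,0,0,-0.26,0,0,0,0,-0.275,0,0,0,0,-0.285,0,0,0,0,-0.295,0,0,0,0,-0.3,0,0,0,0,-0.305,0,0,0,0,-0.305,0,0]

```text
t: 29.0
eef_pos: [578.3, 64.8, 104.9]
tcp_rot: [3.141, 0.0, 3.116]
ft_force: [0.6, 0.7, -3.6]
opening: 0.143
grip_force: 30.0
```

Request:
servo_tool:
  moves: [0,0,-0.003,0,0,0,0,-0.006,0,0,0,0,-0.01,0,0,0,0,-0.013,0,0,0,0,-0.016,0,0,0,0,-0.02,0,0,0,0,-0.02,0,0,0,0,-0.02,0,0]

```text
t: 29.67
eef_pos: [580.0, 65.2, 100.9]
tcp_rot: [3.141, 0.006, 3.116]
ft_force: [-8.0, 2.7, 34.4]
opening: 0.143
grip_force: 30.0
```

Request:
servo_tool:
  moves: [0,0,-0.002,0,0,0,0,-0.004,0,0,0,0,-0.006,0,0,0,0,-0.006,0,0]

```text
t: 30.0
eef_pos: [581.2, 65.1, 99.2]
tcp_rot: [3.141, 0.009, 3.116]
ft_force: [-4.1, 2.5, 37.8]
opening: 0.146
grip_force: 30.0
```

Request:
servo_tool:
  moves: [0,0,0.006,0,0,0,0,0.011,0,0,0,0,0.011,0,0,0,0,0.011,0,0]

```text
t: 30.33
eef_pos: [578.3, 64.7, 99.5]
tcp_rot: [3.142, 0.0, 3.116]
ft_force: [-3.2, -0.6, 10.7]
opening: 0.146
grip_force: 30.0
```

Run:
```python
from cloud import *
snap('side','s2'); p=load('s2')['p']; cv2.imwrite('pics/s2c.png',cv2.resize(p[115:315,200:420],None,fx=3,fy=3,interpolation=cv2.INTER_CUBIC))
```

```text
(no output)
```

View pics/s2c.png

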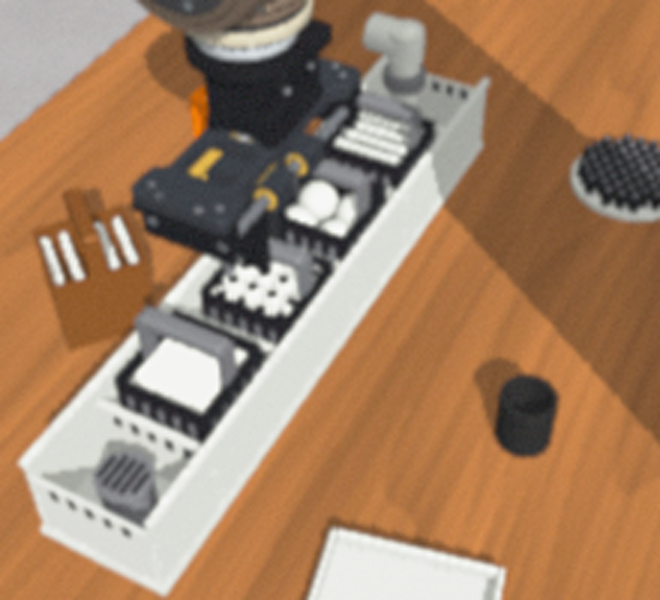

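The ring basket, near (265,285) in the crop, looks level and as deep as the others. I'll release it and retreat.

Request:
servo_tool:
  moves: [0,0,0,0,0.15,0,0,0,0,0.3,0,0,0,0,0.5,0,0,0,0,0.5,0,0,0,0,0.5,0,0,0,0,0.5,0,0,0.05,0,0.5,0,0,0.12,0,0.5,0,0,0.22,0,0.5,0,0,0.32,0,0.5,0,0,0.42,0,0.5,0,0,0.5,0,0.5]

```text
t: 31.38
eef_pos: [578.3, 64.8, 302.1]
tcp_rot: [3.141, 0.002, 3.116]
ft_force: [1.3, -0.5, 0.5]
opening: 0.5
grip_force: 0.0
```

Request:
servo_tool:
  moves: [-0.1,0.1,0.15,0,0.5,-0.1,0.1,0.15,0,0.5,-0.1,0.1,0.15,0,0.5,-0.1,0.1,0.15,0,0.5]

```text
t: 31.72
eef_pos: [537.9, 105.6, 360.7]
tcp_rot: [3.141, 0.004, 3.118]
ft_force: [0.1, 0.5, -0.5]
opening: 0.5
grip_force: 0.0
```

Run:
```python
from cloud import *
snap('wrist','w3'); snap('side','s3')
for f in('w3','s3'):
    P,u,v=cloud(f)
    H=(P[:,0]>510)&(P[:,0]<645)&(P[:,1]<215)&(P[:,1]>-175)&(P[:,2]>106)&(P[:,2]<125)
    im=np.zeros((400,640),np.uint8); im[v[H],u[H]]=255
    n,l,_,_=cv2.connectedComponentsWithStats(im)
    for i in range(1,n):
        s=P[H][l[v[H],u[H]]==i]
        if len(s)>60:
            s=s[s[:,2]>np.percentile(s[:,2],95)-4]; r=cv2.minAreaRect(s[:,:2].astype(np.float32)); print(f,len(s),'z',np.percentile(s[:,2],[50,95]).round(1),'rect',np.round(r[0],1),np.round(r[1],1),round(r[2],1))
```

```text
w3 345 z [117.2 118.7] rect [573.8  65.9] [13.9 63.4] 89.0
w3 355 z [117.3 118.7] rect [ 573.7 -126.1] [14.5 68.3] 88.5
w3 341 z [117.2 118.7] rect [574.  -30.4] [13.6 64.4] 88.6
w3 344 z [117.1 118.7] rect [582.6 160.7] [14.  63.9] 88.5
s3 95 z [115.5 117.3] rect [ 574.9 -126. ] [63.7 16.7] 1.8
s3 116 z [115.6 117.1] rect [577.  -30.1] [15.7 68.7] 88.6
s3 139 z [116.1 117.9] rect [575.9  66.9] [15.  66.2] 88.9
s3 177 z [116.  117.5] rect [584.9 160.9] [15.  65.6] 88.3
```

View pics/w3.png

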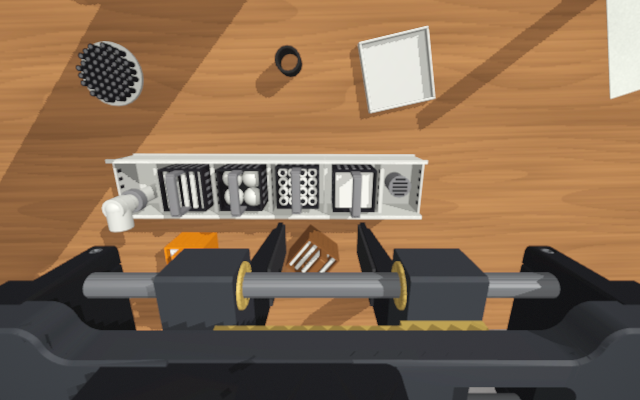

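The wrist view shows strainer, balls, rings and block from the inlet at left. All four handle tops stand at the original 118.7 mm, within about 5 mm of the bay centres, and the hand is clear.

```bash
python3 -c "
from cell import *
print(job_done())"
```

```text
the job is handed in; nothing more can be done
None
```

The four baskets are in flow order from the inlet end: strainer in bay d, bio-balls in c, ceramic rings in b, ceramic block in a. The last pictures showed all four fully down in their bays and let go. The job is handed in, but the call returned no verdict.

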